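# Press a hub stack down on the spring stand until its catches lock

### The job

Load the spring stand so that the hub stack is held compressed, ready for its retaining ring: slip the flanged plate over the spindle, flange down onto the sprung table, put the plain spacer on top of it, and push the stack down and hold it there until both spring catches have slid right in over the flange. Then let go, so that the catches alone keep the stack down and the groove near the spindle's top stands clear above the spacer. Leave the other things on the bench where they are.

Things in the scene. Friction and masses are not known exactly. Their poses are not given: they have to be found in the camera images.
- stand: Spring stand, fixed: dark steel base 140 x 256 x 12 mm, a vertical spindle in its middle rising through a sprung round table, and two grey catch housings (36 x 36 mm, 101 mm tall) at its long ends, at +y and -y of the stand, inner faces 72 mm from the spindle's axis. Origin: centre of the base's underside, on the spindle's axis; z up, y along the base's long side, towards the housing of catch_a.
- spindle_tip (a point): Centre of the tip of the stand's fixed steel spindle, 166 mm above the bench. The spindle is 24 mm in diameter, tapered to 10 mm over its last 9 mm; its 3 mm wide groove for the retaining ring lies 11.5 to 14.5 mm below the tip.
- table (a joint): Sprung table, 102 mm diameter, on a coil spring: metres pressed down; 0 = up (top face 93 mm above the bench), 0.034 = bottom stop (59 mm). Needs 9 N to start and 17.5 N at the bottom, less the weight lying on it; each catch adds 2 to 5 N while the flange drives it aside (more if fast). It springs back unless both catches hold the flange; locked it reads about 0.030.
- catch_a (a joint): Spring catch in the +y housing: bevelled steel bolt, 20 mm wide, black knob at its outer end. Metres drawn back; 0 = fully in, nose 53 mm from the spindle's axis. Underside 75 mm above the bench, upper side sloping up to 93 mm: a flange pushed down on it drives it back. Damped: with the flange below it (table past 0.031) it takes up to a second to slide in over the flange.
- catch_b (a joint): The same catch in the stand's -y housing, sliding to -y.
- plate: Aluminium flanged plate, loose, lying flange down: flange 120 mm diameter and 12 mm thick with six dark dots, on it a round boss 54 mm diameter and 30 mm tall (total 42 mm), bore 30 mm right through, 0.3 to 0.5 kg. Origin: centre of the flange's underside; z up through the boss.
- spacer: Plain aluminium spacer, loose, standing: a tube 54 mm outside diameter, 45 mm tall, bore 30 mm, about 0.2 kg, alike at both ends. Origin: its middle (22.5 mm above its lower end); z along its bore.
- pulley: Bystander: brown grooved V-belt pulley, 68 mm diameter, 24 mm tall, lying on the bench. Origin: centre of its underside.
- bearing: Bystander: ball bearing, 47 mm diameter, 14 mm tall. Origin: centre of its underside.
- round_tub: Bystander: round white screw-lid tub, 91 mm diameter, 35 mm tall. Origin: centre of its underside.
Things that resemble listed ones, but are neither listed nor needed, are in the scene too. Leave any yellow look-alike of the plate alone.

How it is judged:
By the outcome, as a careful person would: the job done as asked, in the order asked, and still so for the second after the job is handed in, with the robot touching nothing.
It also fails if it takes over 61 s, if anything falls off the work surface, if the arm or the gripper's body presses on something with over 40 N, if the wrist force passes 120 N, or if a joint passes its speed limit or range.

### The arm

A 7-joint arm with a two-finger parallel gripper is mounted at the origin on the work surface; the furniture and walls round the work are solid. World frame = base frame: x ahead of the robot, y to its left, z up, the work surface at z = 0. Lengths are in m, angles in rad, forces in N, time in s.
With the tool pointing down it reaches from about 0.4 to 0.85 m from the base axis. Payload 4.5 kg.
Tool frame: the origin (TCP) lies where the fingers leave the gripper's body, on its centre line; the fingertips stand manip.tcp_to_tips ahead of it and the grasp point (between the pads) lies 54 mm ahead of it (manip.tcp_to_tips is the distance from the TCP to the fingertips, in m); z points along the fingers, y is the direction in which the jaws open and shut (so a half turn about z gives the same grasp; the last joint's range is limited). The gripper opens to 85 mm and grips with 20 to 120 N. Pads are 22 mm wide; open, the fingers measure 114 mm over their backs; the gripper's body (76 mm by 85 mm) begins 54 mm behind the grasp point. The pads swing forward as they close: fully open they stand 13 mm farther back than shut.
Start: joints at [1.295, 0.689, -0.195, 1.565, 0.157, 0.902, -0.215], TCP at [0.191, -0.595, 0.304] pointing down, gripper open.
Joint ranges: [-3.01, 3.01], [-0.46, 2.08], [-1.47, 1.51], [0.13, 2.56], [-1, 4.14], [0.04, 2.09], [-2.66, 2.66]. Speed limits (rad/s): [2.57, 2.57, 3.14, 3.14, 3.14, 3.14, 3.14].

### API

Orientations are given as a unit quaternion [x, y, z, w].
In Python, from plant import manip gives the robot as it stands. The module is installed in compiled form; this text tells all that it offers.
- The arm moves only by the tool drive_tool, never from a script. Its argument "motion" is a list of rows, each an object with "gripper": the closure, from 0 (fully open) to 1 (shut); "linear": the shift along the world's x, y, z in mm, a list of three; "roll": the turn about the world's z in rad. A call has 1 to 12 rows; each row is the pose to reach, as a shift and turn from the pose commanded when the call began; what a row does not reach only later rows make up. A row lasts 1/10 s, in which the tool goes at most 50 mm and 8.59 degrees, less where a joint would pass 70% of its speed; a pose out of reach is approached as far as the arm can. A call with a gripper value outside its range is refused whole. The fingers move at their own pace and stop on an object; "newtons" is the grip in N (left out, the last holds). Time passes only in rows, so rows that repeat a pose let the fingers close. It gives the time, the measured TCP pose, the force and the opening at its end, in the units of the state.
- manip.observe(): the state, without advancing time (a new reading comes with each control period).
- manip.capture(name): name is "scene" or "top" or "wrist"; returns a dict with "frame" (384x512x3 uint8, red, green, blue), "z_map" (384x512 float32, m along the optical axis (not along the pixel's ray), 0 where there is no reading), "K" (3x3 intrinsics, pixels), "cam_to_world" (4x4, takes a point from camera to world coordinates). Camera axes: x right, y up, looking along -z (the intrinsics and any distortion apply to the point x, -y, -z); pixel columns grow to the right and rows downward; lengths in m; the calibration is good to about 2 mm. A picture is of the moment at which its call begins.
- manip.finish_job(): hands the job in, once; it reports no verdict.
The state is a dict: "clock": time; "joints": joint angles; "joint_vel": joint speeds; "tau": joint torques, N m; "position": TCP position; "tcp_rot": TCP orientation; "force": force on the tool from outside, world axes, zero at the start; "ft_torque": the same for the moment, N m; "width": finger opening in m.
Only numpy, scipy, OpenCV 4.12 (cv2) and the standard library are available. Lean on these libraries where they do the work, as an engineer would, in place of code of your own. Each camera call takes 0.05 s, during which the arm holds its last target. There are 200 camera calls.

## Working session

There is one attempt and no reset: what is moved stays moved. The work goes in short steps, Python scripts to look and compute and a tool call to move; the robot and the scene stay as the last step left them, time stands still between calls to the robot, and variables do not carry over. Pictures are saved under pics/ and viewed, about 8 in all and at most 12, crops included, and the job is handed in when it is done.

Besides the shell and the picture viewer there is one more tool, called after "Call:" by a JSON object that holds its "name" and its "arguments", one argument or row to a line. drive_tool: Moves the arm, as the interface text tells. Its arguments: {"type":"object","properties":{"motion":{"type":"array","items":{"type":"object","properties":{"gripper":{"type":"number"},"linear":{"type":"array","items":{"type":"number"}},"roll":{"type":"number"}}}},"newtons":{"type":"number"}},"required":["motion"]}

```bash
mkdir -p pics
cat > h.py <<'E'
import numpy as np, cv2
from plant import manip
def cap(n):
    c=manip.capture(n); np.savez('last_%s.npz'%n,**c); return c
def cloud(c):
    z=c['z_map'];h,w=z.shape;K=c['K'];u,v=np.meshgrid(np.arange(w),np.arange(h))
    p=np.stack([(u-K[0,2])/K[0,0]*z,-(v-K[1,2])/K[1,1]*z,-z],-1)
    P=p@c['cam_to_world'][:3,:3].T+c['cam_to_world'][:3,3]; P[z==0]=np.nan; return P
def save(c,n): cv2.imwrite('pics/'+n,c['frame'][:,:,::-1])
E
python3 - <<'E'
from h import *
s=manip.observe();print(s,manip.tcp_to_tips)
a=cap('scene');b=cap('top')
cv2.imwrite('pics/1.png',np.vstack([a['frame'],b['frame']])[:,:,::-1][:, :] if 0 else cv2.resize(np.hstack([a['frame'],b['frame']])[:,:,::-1],(800,300),interpolation=cv2.INTER_AREA))
save(b,'top.png');save(a,'scene.png')
E
```

```text
{'clock': 0.0, 'joints': array([ 1.2948013 ,  0.69000911, -0.19447887,  1.56638297,  0.1572867 ,
        0.90252186, -0.21509639]), 'joint_vel': array([ 3.76885117e-05,  1.96086238e-04, -1.31643847e-03, -1.20092448e-03,
       -1.04998328e-03, -9.91483486e-04,  2.85042121e-04]), 'tau': array([ 3.68853910e-05, -5.39616787e+01, -1.26654122e+00, -1.58542353e+01,
        9.14524921e-03,  9.61496233e-03, -1.61686762e-05]), 'position': array([ 0.19031899, -0.59475063,  0.30305699]), 'tcp_rot': array([ 9.88022454e-01,  1.54307149e-01, -2.25018670e-04, -9.39799619e-04]), 'force': array([-0.34837579,  0.69182647,  0.407832  ]), 'ft_torque': array([-0.00728122, -0.01814352,  0.02250024]), 'width': 0.0856164980471418} 0.0726
```

View pics/top.png

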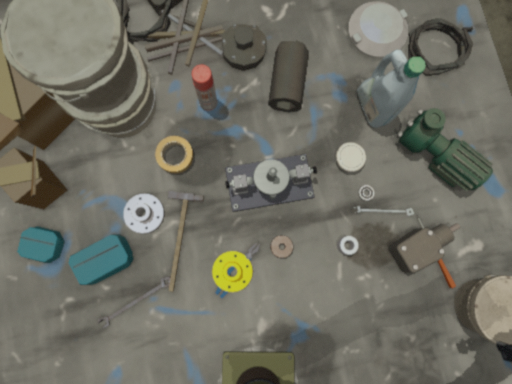

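View pics/scene.png

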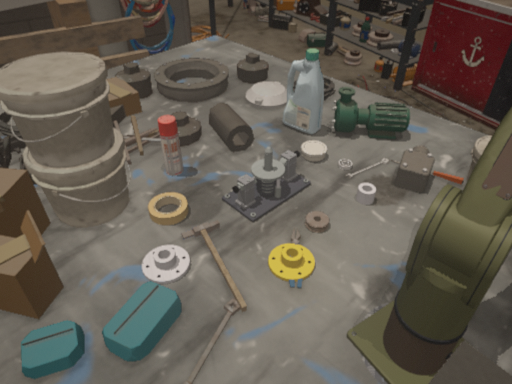

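Top view: plate at (143,213), spacer at (348,244), stand spindle at (272,175), yellow look-alike at (232,271). Next I measure these.

Run:
```python
from h import *
d=dict(np.load('last_top.npz'));P=cloud(d)
def reg(name,u,v,r,zlo,zhi):
    Q=P[v-r:v+r,u-r:u+r].reshape(-1,3);Q=Q[(Q[:,2]>zlo)&(Q[:,2]<zhi)]
    (x,y),R=cv2.minEnclosingCircle(Q[:,:2].astype(np.float32))
    print(name,len(Q),'mean',Q.mean(0).round(4),'circ',round(x,4),round(y,4),'R',round(R,4),'z',np.percentile(Q[:,2],[5,50,95]).round(4))
    return Q
reg('flange',143,213,26,.005,.022)
reg('boss',143,213,26,.034,.06)
reg('spacer',348,244,16,.036,.06)
reg('table',272,175,32,.083,.1)
reg('spindle',272,172,12,.12,.19)
reg('any',272,172,32,.098,.115)
Q=P[145:225,215:325].reshape(-1,3);Q=Q[(Q[:,2]>.006)&(Q[:,2]<.018)]
r=cv2.minAreaRect(Q[:,:2].astype(np.float32)*1000);print('base',r)
for z in(0.005,): print('bench z',np.nanmedian(P[300:330,300:330,2]))
a=dict(np.load('last_scene.npz'));PA=cloud(a)
for n,(u,v) in dict(plate=(165,262),spacer=(367,194),stand=(268,180)).items():
    Q=PA[v-45:v+45,u-60:u+60].reshape(-1,3)
    for lo,hi in ((.037,.05),(.13,.18)):
        q=Q[(Q[:,2]>lo)&(Q[:,2]<hi)]
        if len(q)>3: print(n,lo,len(q),q.mean(0).round(4),cv2.minEnclosingCircle(q[:,:2].astype(np.float32)))
```

```text
flange 1051 mean [0.4987 0.3492 0.0128] circ 0.503 0.3581 R 0.105 z [0.0063 0.0131 0.0175]
boss 224 mean [0.4917 0.3569 0.043 ] circ 0.4717 0.3746 R 0.0626 z [0.0365 0.0431 0.0482]
spacer 201 mean [ 0.4122 -0.2585  0.0451] circ 0.4121 -0.2593 R 0.0267 z [0.0383 0.0454 0.0494]
table 994 mean [ 0.5999 -0.0287  0.0941] circ 0.6025 -0.0289 R 0.0966 z [0.0894 0.0943 0.0981]
spindle 84 mean [ 0.5984 -0.0264  0.1559] circ 0.6016 -0.0273 R 0.012 z [0.1304 0.1601 0.168 ]
any 214 mean [ 0.602  -0.0298  0.1022] circ 0.6025 -0.029 R 0.0965 z [0.0985 0.1022 0.1059]
base ((596.6011962890625, -31.267868041992188), (247.87765502929688, 340.8496398925781), 1.2284554243087769)
bench z 0.0008660396750207466
plate 0.037 247 [0.4677 0.3603 0.0406] ((0.4349815547466278, 0.3846203088760376), 0.09528755396604538)
spacer 0.037 245 [ 0.3913 -0.323   0.0424] ((0.37405163049697876, -0.33410248160362244), 0.10938568413257599)
stand 0.037 277 [ 0.6622 -0.0264  0.0435] ((0.7278998494148254, -0.004311248194426298), 0.18544921278953552)
stand 0.13 91 [ 0.5936 -0.0237  0.1485] ((0.5976415872573853, -0.025459319353103638), 0.011989840306341648)
```

Call:
{"name": "drive_tool", "arguments": {
  "motion": [
    {"linear":[25,40,0],"roll":0.15},
    {"linear":[50,80,0],"roll":0.3},
    {"linear":[75,115,0],"roll":0.45},
    {"linear":[100,150,0],"roll":0.6},
    {"linear":[125,190,0],"roll":0.75},
    {"linear":[150,230,0],"roll":0.9},
    {"linear":[175,265,0],"roll":1.05},
    {"linear":[200,300,0],"roll":1.2},
    {"linear":[215,325,0],"roll":1.35},
    {"linear":[222,336,0],"roll":1.43},
    {"linear":[222,336,0],"roll":1.43},
    {"linear":[222,336,0],"roll":1.43}
  ]
}}

```text
invalid input
```

```bash
cat >> h.py <<'E'
def circ(P,x,y,r,zlo,zhi,R):
    """fit centre of a disc top by least-squares on outer edge points per angular bin"""
    Q=P.reshape(-1,3);Q=Q[~np.isnan(Q[:,0])]
    Q=Q[(np.hypot(Q[:,0]-x,Q[:,1]-y)<r)&(Q[:,2]>zlo)&(Q[:,2]<zhi)]
    if len(Q)<10: print('few',len(Q));return
    c=Q[:,:2].mean(0)
    a=np.arctan2(*(Q[:,:2]-c).T[::-1]);d=np.hypot(*(Q[:,:2]-c).T);b=((a+np.pi)/(2*np.pi)*36).astype(int)
    E=np.array([Q[b==k][np.argmax(d[b==k]),:2] for k in range(36) if (b==k).any()])
    from scipy.optimize import least_squares
    f=least_squares(lambda p:np.hypot(E[:,0]-p[0],E[:,1]-p[1])-p[2],[*c,R],loss='soft_l1',f_scale=.001)
    print('n',len(Q),'mean',c.round(4),'fit',f.x.round(4),'bins',len(E),'z',np.median(Q[:,2]).round(4))
E
python3 - <<'E'
from h import *
s=manip.observe();print(s['position'],s['tcp_rot'],s['joints'],s['clock'])
c=cap('wrist');save(c,'w1.png');P=cloud(c)
print(c['cam_to_world'].round(3))
circ(P,.412,-.259,.06,.035,.055,.027)
E
```

```text
[ 0.19035124 -0.59479635  0.30312922] [ 9.88019942e-01  1.54323809e-01 -1.99663530e-04 -8.45969065e-04] [ 1.29480802  0.6899344  -0.19452423  1.56629116  0.15731374  0.90249875
 -0.21509646] 0.1
[[ 0.306  0.902  0.305  0.268]
 [-0.952  0.291  0.097 -0.57 ]
 [-0.001 -0.32   0.947  0.372]
 [ 0.     0.     0.     1.   ]]
few 0
```

View pics/w1.png

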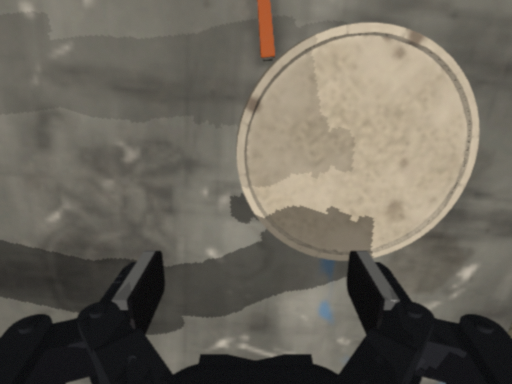

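The wrist view shows a lidded bucket top at (360,140), ahead and to the right of the gripper. I check its height and extent before moving.

Run:
```python
from h import *
P=cloud(dict(np.load('last_wrist.npz')))
for u,v in((360,140),(250,140),(470,140),(360,30),(320,245)):print(u,v,P[v,u].round(3))
```

```text
360 140 [ 0.252 -0.659  0.128]
250 140 [ 0.226 -0.579  0.128]
470 140 [ 0.277 -0.737  0.13 ]
360 30 [ 0.321 -0.627  0.131]
320 245 [ 0.158 -0.664  0.126]
```

Call:
{"name": "drive_tool", "arguments": {
  "motion": [
    {"gripper":0,"linear":[0,40,0],"roll":0.0}
  ]
}}

```text
clock: 0.25
position: [0.1898, -0.5589, 0.3033]
tcp_rot: [0.988, 0.152, 0.0, 0.002]
force: [-0.1, 0.7, 0.0]
width: 0.0855
```

Call:
{"name": "drive_tool", "arguments": {
  "motion": [
    {"gripper":0,"linear":[25,35,0],"roll":0.14},
    {"gripper":0,"linear":[50,70,0],"roll":0.28},
    {"gripper":0,"linear":[75,105,0],"roll":0.42},
    {"gripper":0,"linear":[100,140,0],"roll":0.56},
    {"gripper":0,"linear":[125,170,0],"roll":0.7},
    {"gripper":0,"linear":[150,200,0],"roll":0.85},
    {"gripper":0,"linear":[175,235,0],"roll":1.0},
    {"gripper":0,"linear":[200,270,0],"roll":1.14},
    {"gripper":0,"linear":[222,296,0],"roll":1.28},
    {"gripper":0,"linear":[222,296,0],"roll":1.43},
    {"gripper":0,"linear":[222,296,0],"roll":1.43},
    {"gripper":0,"linear":[222,296,0],"roll":1.43}
  ]
}}

```text
clock: 1.45
position: [0.4119, -0.2599, 0.3036]
tcp_rot: [0.647, 0.763, -0.0, -0.0]
force: [0.3, 0.5, 0.3]
width: 0.0856
```

Run:
```python
from h import *
s=manip.observe();print(s['position'],s['tcp_rot'],s['joints'],s['clock'])
c=cap('wrist');save(c,'w2.png');P=cloud(c)
circ(P,.412,-.259,.06,.037,.055,.027)
print(c['cam_to_world'].round(3), [P[v,256].round(3) for v in (60,190,300)])
```

```text
[ 0.41186678 -0.25992799  0.30361512] [ 6.46732371e-01  7.62716830e-01 -3.42985066e-04 -3.99403170e-04] [ 0.8430801   0.55998056 -0.58524173  1.95885375  0.4440794   0.75287243
  0.16121369] 1.45
n 1417 mean [ 0.4113 -0.2594] fit [ 0.4115 -0.2603  0.0265] bins 36 z 0.0435
[[ 0.986 -0.157 -0.052  0.398]
 [ 0.165  0.934  0.316 -0.179]
 [-0.001 -0.32   0.947  0.372]
 [ 0.     0.     0.     1.   ]] [array([ 0.395, -0.158, -0.002]), array([ 0.42 , -0.305, -0.001]), array([ 0.442, -0.436,  0.037])]
```

Call:
{"name": "drive_tool", "arguments": {
  "motion": [
    {"gripper":0,"linear":[30,35,0],"roll":0},
    {"gripper":0,"linear":[65,75,5],"roll":0},
    {"gripper":0,"linear":[95,110,10],"roll":0},
    {"gripper":0,"linear":[125,145,15],"roll":0},
    {"gripper":0,"linear":[155,190,20],"roll":0},
    {"gripper":0,"linear":[188,230,20],"roll":0},
    {"gripper":0,"linear":[188,230,20],"roll":0},
    {"gripper":0,"linear":[188,230,20],"roll":0},
    {"gripper":0,"linear":[188,230,20],"roll":0}
  ]
}}

```text
clock: 2.4
position: [0.5997, -0.0316, 0.3234]
tcp_rot: [0.646, 0.763, -0.001, 0.0]
force: [-0.5, -0.3, -0.5]
width: 0.0855
```

Run:
```python
from h import *
s=manip.observe();print(s['position'],s['clock'])
c=cap('wrist');save(c,'w3.png');P=cloud(c)
circ(P,.6,-.028,.03,.15,.175,.008)
circ(P,.6,-.028,.057,.088,.097,.051)
circ(P,.6,-.028,.02,.163,.172,.005)
```

```text
[ 0.59971807 -0.03159391  0.32337711] 2.4
n 736 mean [ 0.6008 -0.0256] fit [ 0.6013 -0.0275  0.0117] bins 36 z 0.16
n 7099 mean [ 0.6004 -0.023 ] fit [ 0.6012 -0.0275  0.0505] bins 36 z 0.0916
n 202 mean [ 0.601  -0.0272] fit [ 0.6011 -0.0274  0.006 ] bins 36 z 0.1644
```

View pics/w3.png

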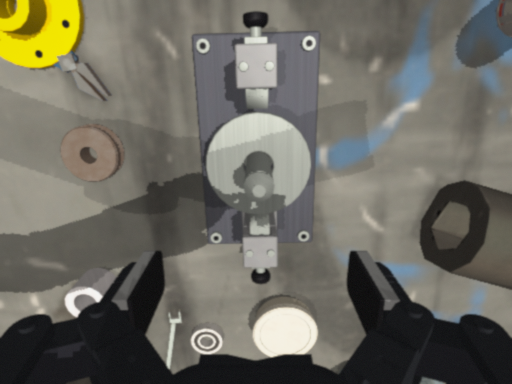

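The wrist view shows the stand with the spindle tip at (260,185), catches in along image vertical, and the jaws across them. The spindle fit is (0.601, -0.0275), consistent at three heights. Next is the plate.

Call:
{"name": "drive_tool", "arguments": {
  "motion": [
    {"gripper":0,"linear":[-12,45,0],"roll":0},
    {"gripper":0,"linear":[-24,90,0],"roll":0},
    {"gripper":0,"linear":[-36,135,-5],"roll":0},
    {"gripper":0,"linear":[-48,180,-10],"roll":0},
    {"gripper":0,"linear":[-60,225,-20],"roll":0},
    {"gripper":0,"linear":[-72,270,-40],"roll":0},
    {"gripper":0,"linear":[-85,315,-60],"roll":0},
    {"gripper":0,"linear":[-97,355,-80],"roll":0},
    {"gripper":0,"linear":[-108,388,-100],"roll":0},
    {"gripper":0,"linear":[-108,388,-100],"roll":0},
    {"gripper":0,"linear":[-108,388,-100],"roll":0},
    {"gripper":0,"linear":[-108,388,-100],"roll":0}
  ]
}}

```text
clock: 3.65
position: [0.4942, 0.356, 0.2243]
tcp_rot: [0.646, 0.763, -0.0, 0.001]
force: [1.0, -0.9, -0.5]
width: 0.0851
```

Run:
```python
from h import *
s=manip.observe();print(s['position'],s['tcp_rot'],s['joints'],s['clock'])
c=cap('wrist');save(c,'w4.png');P=cloud(c)
circ(P,.492,.357,.05,.036,.05,.027)
circ(P,.492,.357,.08,.008,.016,.06)
```

```text
[0.49418475 0.35598063 0.22427521] [ 6.46447968e-01  7.62957228e-01 -2.79838536e-04  1.10233578e-03] [-0.45084832  0.79665369 -0.44968675  1.68129203  0.46508557  0.77225741
 -0.95652186] 3.65
n 2176 mean [0.4987 0.3535] fit [0.4989 0.3524 0.0266] bins 36 z 0.0405
n 9326 mean [0.4977 0.3586] fit [0.499  0.3522 0.0595] bins 36 z 0.0106
```

View pics/w4.png

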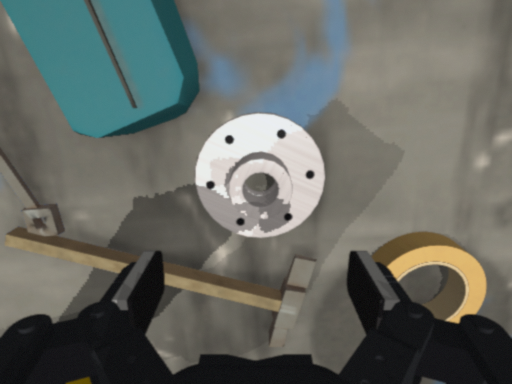

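Plate at image (260,175), fit (0.499, 0.352), and flange and boss fits agree. The hammer and tub are clear of the jaws.

Call:
{"name": "drive_tool", "arguments": {
  "motion": [
    {"gripper":0,"linear":[5,-4,-25],"roll":0},
    {"gripper":0,"linear":[5,-4,-50],"roll":0},
    {"gripper":0,"linear":[5,-4,-80],"roll":0},
    {"gripper":0,"linear":[5,-4,-90],"roll":0},
    {"gripper":0,"linear":[5,-4,-90],"roll":0},
    {"gripper":0,"linear":[5,-4,-90],"roll":0},
    {"gripper":0,"linear":[5,-4,-90],"roll":0}
  ]
}}

```text
clock: 4.4
position: [0.4984, 0.3552, 0.1356]
tcp_rot: [0.645, 0.764, 0.001, 0.0]
force: [-0.0, -0.5, -0.2]
width: 0.0854
```

Call:
{"name": "drive_tool", "arguments": {
  "newtons": 60,
  "motion": [
    {"gripper":0,"linear":[1,-3,-25],"roll":0},
    {"gripper":0,"linear":[1,-3,-46],"roll":0},
    {"gripper":0,"linear":[1,-3,-46],"roll":0},
    {"gripper":0,"linear":[1,-3,-46],"roll":0},
    {"gripper":1,"linear":[1,-3,-46],"roll":0},
    {"gripper":1,"linear":[1,-3,-46],"roll":0},
    {"gripper":1,"linear":[1,-3,-46],"roll":0},
    {"gripper":1,"linear":[1,-3,-46],"roll":0},
    {"gripper":1,"linear":[1,-3,-46],"roll":0},
    {"gripper":1,"linear":[1,-3,-46],"roll":0},
    {"gripper":1,"linear":[1,-3,-46],"roll":0},
    {"gripper":1,"linear":[1,-3,-46],"roll":0}
  ]
}}

```text
clock: 5.6
position: [0.499, 0.3523, 0.0896]
tcp_rot: [0.645, 0.764, 0.001, 0.0]
force: [-1.3, -0.9, 7.5]
width: 0.052
```

Call:
{"name": "drive_tool", "arguments": {
  "motion": [
    {"gripper":1,"linear":[0,0,20],"roll":0},
    {"gripper":1,"linear":[0,0,60],"roll":0},
    {"gripper":1,"linear":[0,0,100],"roll":0},
    {"gripper":1,"linear":[0,0,140],"roll":0},
    {"gripper":1,"linear":[0,0,175],"roll":0},
    {"gripper":1,"linear":[0,0,190],"roll":0},
    {"gripper":1,"linear":[0,0,190],"roll":0}
  ]
}}

```text
clock: 6.3
position: [0.4992, 0.3524, 0.2805]
tcp_rot: [0.645, 0.764, 0.002, 0.0]
force: [-0.3, 1.3, -5.4]
width: 0.0515
```

Call:
{"name": "drive_tool", "arguments": {
  "motion": [
    {"gripper":1,"linear":[10,-35,0],"roll":0},
    {"gripper":1,"linear":[20,-75,0],"roll":0},
    {"gripper":1,"linear":[32,-120,0],"roll":0},
    {"gripper":1,"linear":[44,-165,0],"roll":0},
    {"gripper":1,"linear":[56,-210,0],"roll":0},
    {"gripper":1,"linear":[68,-255,0],"roll":0},
    {"gripper":1,"linear":[80,-300,0],"roll":0},
    {"gripper":1,"linear":[92,-340,0],"roll":0},
    {"gripper":1,"linear":[102,-380,0],"roll":0},
    {"gripper":1,"linear":[102,-380,0],"roll":0},
    {"gripper":1,"linear":[102,-380,0],"roll":0},
    {"gripper":1,"linear":[102,-380,0],"roll":0}
  ]
}}

```text
clock: 7.5
position: [0.5996, -0.027, 0.2768]
tcp_rot: [0.644, 0.765, -0.0, -0.001]
force: [0.4, 0.6, -3.5]
width: 0.0517
```

Run:
```python
from h import *
c=cap('wrist');save(c,'w5.png');s=manip.observe();print(s['position'],s['width'],s['force'],s['clock']);P=cloud(c)
x,y=s['position'][:2]
for z in (.19,.197,.22):circ(P,x,y,.08,z-.004,z+.012,.06)
```

```text
[ 0.59980485 -0.02649005  0.27714968] 0.0522611176750553 [ 4.76387215e-04 -2.38720512e-01 -4.83666219e+00] 7.55
n 21432 mean [ 0.5955 -0.0058] fit [ 0.5993 -0.0269  0.0596] bins 34 z 0.1976
n 22012 mean [ 0.5957 -0.0064] fit [ 0.5993 -0.027   0.0596] bins 34 z 0.1977
n 10490 mean [ 0.5988 -0.0234] fit [ 0.5993 -0.0266  0.0271] bins 36 z 0.2273
```

View pics/w5.png

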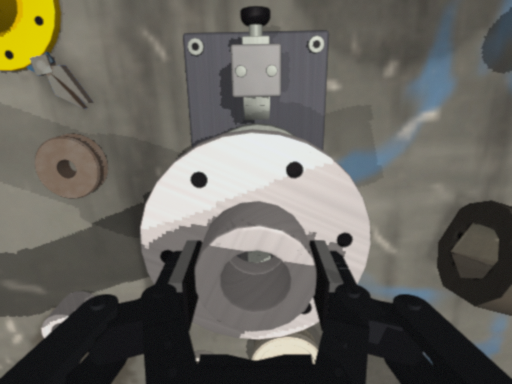

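Plate held upright; its bore at image (258,262) sits over the spindle tip, centre (0.5993, -0.0268). That needs +2 mm in x and about -1 in y, then down.

Call:
{"name": "drive_tool", "arguments": {
  "motion": [
    {"gripper":1,"linear":[2,-1,0],"roll":0},
    {"gripper":1,"linear":[2,-1,0],"roll":0},
    {"gripper":1,"linear":[2,-1,-10],"roll":0},
    {"gripper":1,"linear":[2,-1,-20],"roll":0},
    {"gripper":1,"linear":[2,-1,-30],"roll":0},
    {"gripper":1,"linear":[2,-1,-40],"roll":0},
    {"gripper":1,"linear":[2,-1,-40],"roll":0}
  ]
}}

```text
clock: 8.25
position: [0.6014, -0.0295, 0.2358]
tcp_rot: [0.645, 0.764, -0.001, -0.001]
force: [-0.0, 0.3, -4.7]
width: 0.0516
```

Call:
{"name": "drive_tool", "arguments": {
  "motion": [
    {"gripper":1,"linear":[0,1,-10],"roll":0},
    {"gripper":1,"linear":[0,1,-20],"roll":0},
    {"gripper":1,"linear":[0,1,-30],"roll":0},
    {"gripper":1,"linear":[0,1,-40],"roll":0},
    {"gripper":1,"linear":[0,1,-46],"roll":0},
    {"gripper":1,"linear":[0,1,-50],"roll":0},
    {"gripper":1,"linear":[0,1,-50],"roll":0},
    {"gripper":1,"linear":[0,1,-50],"roll":0}
  ]
}}

```text
clock: 9.05
position: [0.6028, -0.0282, 0.1881]
tcp_rot: [0.645, 0.764, 0.0, 0.0]
force: [0.1, 1.2, -5.0]
width: 0.0517
```

Call:
{"name": "drive_tool", "arguments": {
  "motion": [
    {"gripper":1,"linear":[-1,0,-2],"roll":0},
    {"gripper":1,"linear":[-1,0,-4],"roll":0},
    {"gripper":1,"linear":[-1,0,-5],"roll":0},
    {"gripper":1,"linear":[-1,0,-5],"roll":0}
  ]
}}

```text
clock: 9.45
position: [0.6015, -0.0283, 0.1829]
tcp_rot: [0.645, 0.764, -0.0, 0.0]
force: [0.1, -0.2, -5.0]
width: 0.0522
```

Call:
{"name": "drive_tool", "arguments": {
  "motion": [
    {"gripper":1,"linear":[0,0,-1],"roll":0},
    {"gripper":1,"linear":[0,0,-2],"roll":0},
    {"gripper":1,"linear":[0,0,-2],"roll":0}
  ]
}}

```text
clock: 9.75
position: [0.6016, -0.0283, 0.1816]
tcp_rot: [0.645, 0.764, 0.0, 0.0]
force: [-3.0, -0.9, 5.9]
width: 0.0519
```

Contact: the force changed from -5 to +6 N at about the expected height. I release and lift.

Call:
{"name": "drive_tool", "arguments": {
  "motion": [
    {"gripper":0,"linear":[0,0,1],"roll":0},
    {"gripper":0,"linear":[0,0,2],"roll":0},
    {"gripper":0,"linear":[0,0,2],"roll":0},
    {"gripper":0,"linear":[0,0,2],"roll":0},
    {"gripper":0,"linear":[0,0,20],"roll":0},
    {"gripper":0,"linear":[0,0,50],"roll":0},
    {"gripper":0,"linear":[0,0,90],"roll":0},
    {"gripper":0,"linear":[0,0,130],"roll":0},
    {"gripper":0,"linear":[0,0,140],"roll":0},
    {"gripper":0,"linear":[0,0,140],"roll":0},
    {"gripper":0,"linear":[0,0,140],"roll":0}
  ]
}}

```text
clock: 10.85
position: [0.6009, -0.0286, 0.3196]
tcp_rot: [0.645, 0.764, -0.001, -0.001]
force: [-0.5, -0.3, -0.0]
width: 0.0854
```

Run:
```python
from h import *
c=cap('wrist');save(c,'w6.png');s=manip.observe();print(s['position'],s['width'],s['clock']);P=cloud(c)
circ(P,.601,-.028,.07,.100,.110,.06)
circ(P,.601,-.028,.04,.130,.140,.027)
circ(P,.601,-.028,.02,.163,.172,.005)
```

```text
[ 0.60063981 -0.02865045  0.3190883 ] 0.08530618067934459 10.9
n 9296 mean [ 0.6004 -0.0219] fit [ 0.6015 -0.0284  0.0595] bins 36 z 0.1036
n 2028 mean [ 0.6009 -0.0253] fit [ 0.6014 -0.0282  0.0266] bins 36 z 0.1336
n 205 mean [ 0.6011 -0.0272] fit [ 0.6012 -0.0274  0.0059] bins 36 z 0.1644
```

View pics/w6.png

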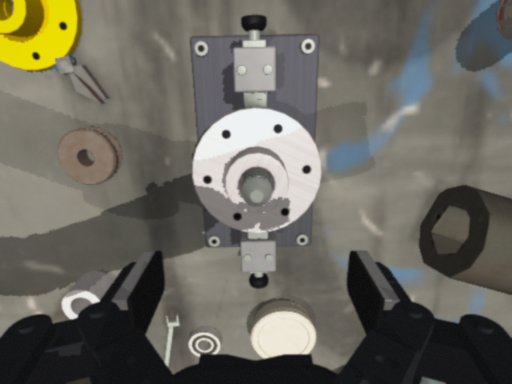

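Plate seated: flange top about 0.104, boss concentric with the spindle (within 1 mm). Now the spacer.

Call:
{"name": "drive_tool", "arguments": {
  "motion": [
    {"gripper":0,"linear":[-25,-30,0],"roll":0},
    {"gripper":0,"linear":[-55,-67,0],"roll":0},
    {"gripper":0,"linear":[-85,-104,0],"roll":0},
    {"gripper":0,"linear":[-115,-141,-20],"roll":0},
    {"gripper":0,"linear":[-145,-178,-50],"roll":0},
    {"gripper":0,"linear":[-170,-210,-90],"roll":0},
    {"gripper":0,"linear":[-189,-231,-130],"roll":0},
    {"gripper":0,"linear":[-189,-231,-160],"roll":0},
    {"gripper":0,"linear":[-189,-231,-160],"roll":0},
    {"gripper":0,"linear":[-189,-231,-160],"roll":0},
    {"gripper":0,"linear":[-189,-231,-160],"roll":0}
  ]
}}

```text
clock: 12.0
position: [0.4143, -0.2583, 0.1622]
tcp_rot: [0.644, 0.765, 0.001, 0.001]
force: [0.8, 0.3, -0.3]
width: 0.0855
```

Run:
```python
from h import *
c=cap('wrist');s=manip.observe();print(s['position'],s['tcp_rot']);P=cloud(c)
circ(P,.4115,-.26,.05,.037,.055,.027)
```

```text
[ 0.41439308 -0.25846807  0.16250334] [0.64416224 0.76488667 0.00102161 0.00153112]
n 3790 mean [ 0.4112 -0.2586] fit [ 0.4115 -0.2601  0.0267] bins 36 z 0.0435
```

Call:
{"name": "drive_tool", "arguments": {
  "newtons": 110,
  "motion": [
    {"gripper":0,"linear":[-1,-1,-30],"roll":0},
    {"gripper":0,"linear":[-1,-1,-60],"roll":0},
    {"gripper":0,"linear":[-1,-1,-70],"roll":0},
    {"gripper":0,"linear":[-1,-1,-70],"roll":0},
    {"gripper":0,"linear":[-1,-1,-70],"roll":0},
    {"gripper":1,"linear":[-1,-1,-70],"roll":0},
    {"gripper":1,"linear":[-1,-1,-70],"roll":0},
    {"gripper":1,"linear":[-1,-1,-70],"roll":0},
    {"gripper":1,"linear":[-1,-1,-70],"roll":0},
    {"gripper":1,"linear":[-1,-1,-70],"roll":0},
    {"gripper":1,"linear":[-1,-1,-70],"roll":0},
    {"gripper":1,"linear":[-1,-1,-70],"roll":0}
  ]
}}

```text
clock: 13.25
position: [0.412, -0.2605, 0.0928]
tcp_rot: [0.645, 0.764, 0.0, 0.001]
force: [-1.2, 2.4, 15.4]
width: 0.0511
```

Call:
{"name": "drive_tool", "arguments": {
  "motion": [
    {"gripper":1,"linear":[0,0,20],"roll":0},
    {"gripper":1,"linear":[0,0,60],"roll":0},
    {"gripper":1,"linear":[0,0,100],"roll":0},
    {"gripper":1,"linear":[20,25,140],"roll":0},
    {"gripper":1,"linear":[50,60,175],"roll":0},
    {"gripper":1,"linear":[80,97,195],"roll":0},
    {"gripper":1,"linear":[110,134,195],"roll":0},
    {"gripper":1,"linear":[140,171,195],"roll":0},
    {"gripper":1,"linear":[170,207,195],"roll":0},
    {"gripper":1,"linear":[190,232,195],"roll":0},
    {"gripper":1,"linear":[190,232,195],"roll":0},
    {"gripper":1,"linear":[190,232,195],"roll":0}
  ]
}}

```text
clock: 14.45
position: [0.6011, -0.0278, 0.2856]
tcp_rot: [0.644, 0.765, -0.001, -0.0]
force: [-0.5, -1.5, -2.4]
width: 0.0512
```

Call:
{"name": "drive_tool", "arguments": {
  "motion": [
    {"gripper":1,"linear":[0,0,0],"roll":0},
    {"gripper":1,"linear":[0,0,0],"roll":0}
  ]
}}

```text
clock: 14.65
position: [0.6007, -0.0302, 0.2858]
tcp_rot: [0.646, 0.763, -0.001, 0.0]
force: [0.5, -0.8, -2.2]
width: 0.0511
```

Run:
```python
from h import *
c=cap('wrist');save(c,'w7.png');s=manip.observe();print(s['position'],s['tcp_rot'],s['force'],s['width']);P=cloud(c)
x,y=s['position'][:2]
circ(P,x,y,.05,.232-.005,.250,.027)
circ(P,x,y,.05,.2,.250,.027)
```

```text
[ 0.60086831 -0.03001611  0.28585921] [ 6.45765803e-01  7.63535260e-01 -6.57775181e-04  4.39607489e-05] [-1.11240061 -0.0598233  -1.45049589] 0.05078658162023725
n 11047 mean [ 0.5999 -0.0265] fit [ 0.6005 -0.0298  0.0271] bins 36 z 0.2363
n 15214 mean [ 0.5998 -0.0259] fit [ 0.6005 -0.0298  0.0271] bins 36 z 0.2357
```

View pics/w7.png

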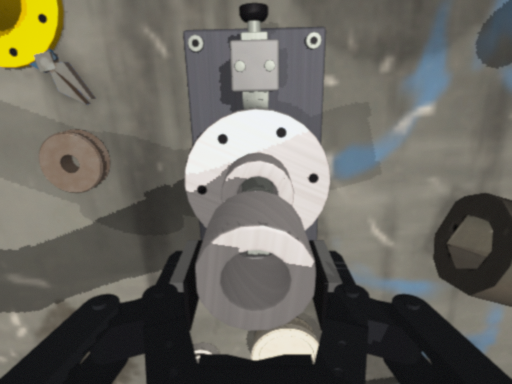

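Spacer held upright, top at image (257,262), centre (0.6005, -0.0298). Correct by (+1, +2) mm and lower.

Call:
{"name": "drive_tool", "arguments": {
  "motion": [
    {"gripper":1,"linear":[1,2,0],"roll":0},
    {"gripper":1,"linear":[1,2,-5],"roll":0},
    {"gripper":1,"linear":[1,2,-15],"roll":0},
    {"gripper":1,"linear":[1,2,-25],"roll":0},
    {"gripper":1,"linear":[1,2,-35],"roll":0},
    {"gripper":1,"linear":[1,2,-42],"roll":0},
    {"gripper":1,"linear":[1,2,-48],"roll":0},
    {"gripper":1,"linear":[1,2,-50],"roll":0},
    {"gripper":1,"linear":[1,2,-50],"roll":0}
  ]
}}

```text
clock: 15.6
position: [0.6025, -0.0262, 0.2356]
tcp_rot: [0.645, 0.764, -0.0, -0.0]
force: [0.7, 0.6, -1.8]
width: 0.0509
```

Call:
{"name": "drive_tool", "arguments": {
  "motion": [
    {"gripper":1,"linear":[-1,-1,-3],"roll":0},
    {"gripper":1,"linear":[-1,-1,-6],"roll":0},
    {"gripper":1,"linear":[-1,-1,-8],"roll":0},
    {"gripper":1,"linear":[-1,-1,-8],"roll":0}
  ]
}}

```text
clock: 16.0
position: [0.6016, -0.0273, 0.2281]
tcp_rot: [0.645, 0.764, -0.0, 0.0]
force: [-0.1, 0.7, -2.6]
width: 0.0509
```

Call:
{"name": "drive_tool", "arguments": {
  "motion": [
    {"gripper":1,"linear":[0,0,-2],"roll":0},
    {"gripper":1,"linear":[0,0,-4],"roll":0},
    {"gripper":1,"linear":[0,0,-6],"roll":0},
    {"gripper":1,"linear":[0,0,-8],"roll":0},
    {"gripper":1,"linear":[0,0,-10],"roll":0},
    {"gripper":1,"linear":[0,0,-12],"roll":0},
    {"gripper":1,"linear":[0,0,-12],"roll":0}
  ]
}}

```text
clock: 16.7
position: [0.6017, -0.0272, 0.2165]
tcp_rot: [0.645, 0.764, 0.0, 0.0]
force: [-3.3, -0.5, 7.7]
width: 0.0511
```

Call:
{"name": "drive_tool", "arguments": {
  "motion": [
    {"gripper":1,"linear":[0,0,-2],"roll":0},
    {"gripper":1,"linear":[0,0,-4],"roll":0},
    {"gripper":1,"linear":[0,0,-6],"roll":0},
    {"gripper":1,"linear":[0,0,-8],"roll":0},
    {"gripper":1,"linear":[0,0,-10],"roll":0},
    {"gripper":1,"linear":[0,0,-12],"roll":0},
    {"gripper":1,"linear":[0,0,-14],"roll":0},
    {"gripper":1,"linear":[0,0,-16],"roll":0},
    {"gripper":1,"linear":[0,0,-16],"roll":0}
  ]
}}

```text
clock: 17.6
position: [0.6017, -0.0273, 0.2006]
tcp_rot: [0.645, 0.764, 0.0, 0.0]
force: [-1.7, -1.3, 8.9]
width: 0.0514
```

Call:
{"name": "drive_tool", "arguments": {
  "motion": [
    {"gripper":1,"linear":[0,0,-2],"roll":0},
    {"gripper":1,"linear":[0,0,-3],"roll":0},
    {"gripper":1,"linear":[0,0,-4],"roll":0},
    {"gripper":1,"linear":[0,0,-5],"roll":0},
    {"gripper":1,"linear":[0,0,-6],"roll":0},
    {"gripper":1,"linear":[0,0,-6],"roll":0}
  ]
}}

```text
clock: 18.2
position: [0.6017, -0.0272, 0.1948]
tcp_rot: [0.645, 0.764, 0.0, 0.0]
force: [-3.7, -0.5, 10.7]
width: 0.0513
```

Call:
{"name": "drive_tool", "arguments": {
  "motion": [
    {"gripper":1,"linear":[0,0,-1],"roll":0},
    {"gripper":1,"linear":[0,0,-2],"roll":0},
    {"gripper":1,"linear":[0,0,-2],"roll":0},
    {"gripper":1,"linear":[0,0,-2],"roll":0}
  ]
}}

```text
clock: 18.6
position: [0.6017, -0.0272, 0.1938]
tcp_rot: [0.645, 0.764, 0.0, 0.001]
force: [-5.7, -0.8, 17.3]
width: 0.051
```

The stack is at the bottom stop: the force jumped and the tool moved 1 of the 2 mm. I hold while the catches slide in, then check before releasing.

Call:
{"name": "drive_tool", "arguments": {
  "motion": [
    {"gripper":1,"linear":[0,0,0],"roll":0},
    {"gripper":1,"linear":[0,0,0],"roll":0},
    {"gripper":1,"linear":[0,0,0],"roll":0},
    {"gripper":1,"linear":[0,0,0],"roll":0},
    {"gripper":1,"linear":[0,0,0],"roll":0},
    {"gripper":1,"linear":[0,0,0],"roll":0},
    {"gripper":1,"linear":[0,0,0],"roll":0},
    {"gripper":1,"linear":[0,0,0],"roll":0},
    {"gripper":1,"linear":[0,0,0],"roll":0},
    {"gripper":1,"linear":[0,0,0],"roll":0},
    {"gripper":1,"linear":[0,0,0],"roll":0},
    {"gripper":1,"linear":[0,0,0],"roll":0}
  ]
}}

```text
clock: 19.8
position: [0.6017, -0.0272, 0.1938]
tcp_rot: [0.645, 0.764, 0.0, 0.001]
force: [-4.7, -0.7, 17.7]
width: 0.0512
```

Run:
```python
from h import *
s=manip.observe();print(s['position'],s['force'])
a=cap('scene');w=cap('wrist');b=cap('top')
f=lambda i,w,h:cv2.resize(i,(w,h),interpolation=cv2.INTER_CUBIC)
A=f(a['frame'][135:225,210:330],400,300);B=f(b['frame'][145:220,220:320],400,300)
W=f(w['frame'][0:300,130:390],400,300)
cv2.imwrite('pics/w8.png',np.vstack([np.hstack([A,B]),np.hstack([W,W*0])])[:,:,::-1])
```

```text
[ 0.60167557 -0.0271791   0.19383601] [-4.70704239 -0.74885042 17.66784464]
```

View pics/w8.png

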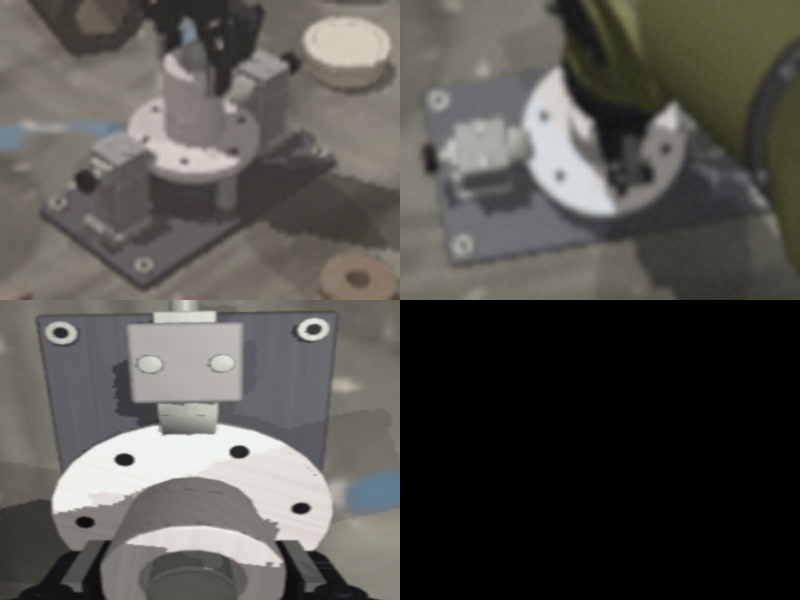

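The composite shows the flange held down with the catch_a nose near its edge (wrist crop (188,418)). I measure the flange height and nose position from depth.

Run:
```python
from h import *
w=dict(np.load('last_wrist.npz'));P=cloud(w)
o=np.array([.6012,-.0276]);a=.171
ex=np.array([np.cos(a),np.sin(a)]);ey=np.array([-np.sin(a),np.cos(a)])
Q=P.reshape(-1,3);Q=Q[~np.isnan(Q[:,0])];L=np.c_[(Q[:,:2]-o)@ex,(Q[:,:2]-o)@ey,Q[:,2]]
m=(np.abs(L[:,0])<.006)&(L[:,1]>.02)&(L[:,1]<.125)
for lo in np.arange(.02,.125,.003):
    k=m&(L[:,1]>=lo)&(L[:,1]<lo+.003)
    if k.any():print(round(lo+.0015,4),L[k,2].min().round(4),np.median(L[k,2]).round(4),L[k,2].max().round(4))
circ(P,.6017,-.0272,.04,.14,.19,.027)
for n in('scene','top'):
    Q=cloud(dict(np.load(f'last_{n}.npz'))).reshape(-1,3);Q=Q[~np.isnan(Q[:,0])]
    L2=np.c_[(Q[:,:2]-o)@ex,(Q[:,:2]-o)@ey,Q[:,2]]
    r=np.hypot(L2[:,0],L2[:,1]);k=(r>.035)&(r<.055)&(np.abs(L2[:,1])<.035)&(L2[:,2]>.05)&(L2[:,2]<.12)
    print(n,'flange z',k.sum(),np.percentile(L2[k,2],[10,50,90]).round(4))
```

```text
0.0215 0.1428 0.1446 0.1461
0.0245 0.0689 0.0948 0.1459
0.0275 0.0676 0.1254 0.1458
0.0305 0.0684 0.0696 0.0714
0.0335 0.0684 0.0696 0.0716
0.0365 0.0678 0.0695 0.0714
0.0395 0.0683 0.0696 0.0709
0.0425 0.0683 0.0695 0.0709
0.0455 0.0682 0.0697 0.0719
0.0485 0.0677 0.0697 0.0716
0.0515 0.0682 0.0697 0.076
0.0545 0.0752 0.0775 0.0797
0.0575 0.0785 0.0813 0.0837
0.0605 0.0825 0.085 0.0872
0.0635 0.0859 0.0886 0.0914
0.0665 0.0898 0.0914 0.0931
0.0695 0.0893 0.0915 0.093
0.0725 0.0902 0.0988 0.1007
0.0755 0.0979 0.0995 0.1012
0.0785 0.0981 0.0996 0.1014
0.0815 0.098 0.0995 0.1012
0.0845 0.0977 0.0995 0.1013
0.0875 0.0979 0.0997 0.1024
0.0905 0.0976 0.0996 0.1026
0.0935 0.0978 0.0996 0.1011
0.0965 0.0977 0.0997 0.1018
0.0995 0.0977 0.0996 0.1013
0.1025 0.0976 0.0995 0.1016
0.1055 0.0974 0.0996 0.1018
0.1085 0.0901 0.0921 0.1002
0.1115 0.0899 0.0916 0.0934
0.1145 0.0847 0.0881 0.093
0.1175 0.0842 0.087 0.0892
0.1205 0.0837 0.0864 0.0871
n 16737 mean [ 0.6005 -0.0203] fit [ 0.6017 -0.0269  0.0276] bins 36 z 0.1502
scene flange z 178 [0.0665 0.0682 0.0701]
top flange z 182 [0.0694 0.0722 0.075 ]
```

Flange top at 71 mm and catch_a's nose fully in (53 mm). Catch_b is hidden from the wrist camera, so I compare its knob in the scene view with the initial image.

Run:
```python
from h import *
a=cv2.imread('pics/scene.png');b=dict(np.load('last_scene.npz'))['frame'][:,:,::-1]
f=lambda i,r:cv2.resize(i[r[0]:r[1],r[2]:r[3]],(400,300),interpolation=cv2.INTER_CUBIC)
r1=(143,173,272,312);r2=(172,210,225,265)
cv2.imwrite('pics/w9.png',np.vstack([np.hstack([f(a,r1),f(b,r1)]),np.hstack([f(a,r2),f(b,r2)])]))
```

```text
(no output)
```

View pics/w9.png

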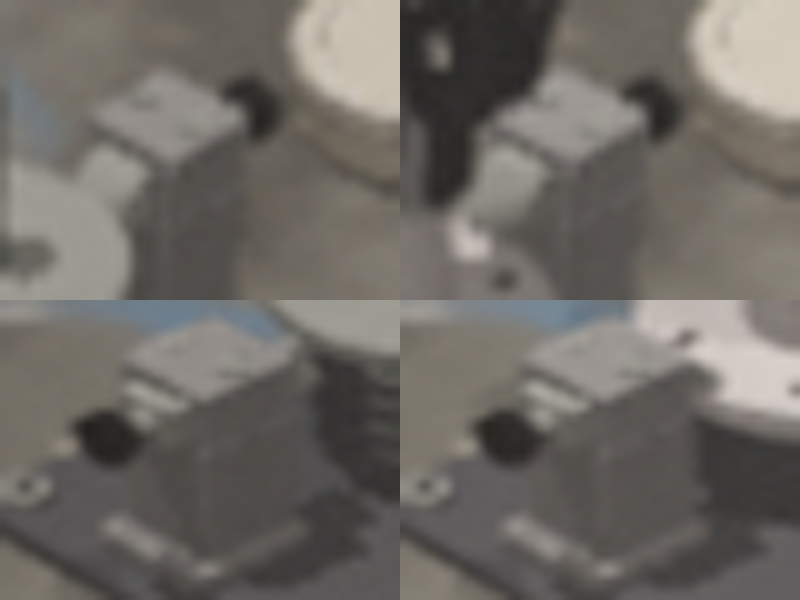

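Call:
{"name": "drive_tool", "arguments": {
  "motion": [
    {"gripper":1,"linear":[0,0,0],"roll":0},
    {"gripper":1,"linear":[0,0,0],"roll":0},
    {"gripper":1,"linear":[0,0,0],"roll":0},
    {"gripper":1,"linear":[0,0,0],"roll":0},
    {"gripper":1,"linear":[0,0,0],"roll":0}
  ]
}}

```text
clock: 20.45
position: [0.6017, -0.0272, 0.1938]
tcp_rot: [0.645, 0.764, 0.0, 0.001]
force: [-6.3, -1.0, 16.8]
width: 0.051
```

Both knobs sit exactly as at the start (catch_b at (255,108) left and (655,108) right), so both catches are fully in. I ease up 4 mm while still gripping.

Call:
{"name": "drive_tool", "arguments": {
  "motion": [
    {"gripper":1,"linear":[0,0,1],"roll":0},
    {"gripper":1,"linear":[0,0,2],"roll":0},
    {"gripper":1,"linear":[0,0,3],"roll":0},
    {"gripper":1,"linear":[0,0,4],"roll":0},
    {"gripper":1,"linear":[0,0,5],"roll":0},
    {"gripper":1,"linear":[0,0,5],"roll":0}
  ]
}}

```text
clock: 21.05
position: [0.6017, -0.0273, 0.1979]
tcp_rot: [0.645, 0.764, 0.0, 0.0]
force: [-3.4, -0.6, 10.8]
width: 0.051
```

Call:
{"name": "drive_tool", "arguments": {
  "motion": [
    {"gripper":1,"linear":[0,0,0.5],"roll":0},
    {"gripper":1,"linear":[0,0,1],"roll":0},
    {"gripper":1,"linear":[0,0,1],"roll":0}
  ]
}}

```text
clock: 21.35
position: [0.6017, -0.0273, 0.1979]
tcp_rot: [0.645, 0.764, 0.0, 0.0]
force: [-1.6, -0.5, 4.9]
width: 0.0511
```

Call:
{"name": "drive_tool", "arguments": {
  "motion": [
    {"gripper":1,"linear":[0,0,0.5],"roll":0},
    {"gripper":1,"linear":[0,0,0.5],"roll":0},
    {"gripper":0,"linear":[0,0,0.5],"roll":0},
    {"gripper":0,"linear":[0,0,0.5],"roll":0},
    {"gripper":0,"linear":[0,0,0.5],"roll":0},
    {"gripper":0,"linear":[0,0,0.5],"roll":0},
    {"gripper":0,"linear":[0,0,20],"roll":0},
    {"gripper":0,"linear":[0,0,50],"roll":0},
    {"gripper":0,"linear":[0,0,90],"roll":0},
    {"gripper":0,"linear":[0,0,120],"roll":0},
    {"gripper":0,"linear":[0,0,120],"roll":0},
    {"gripper":0,"linear":[0,0,120],"roll":0}
  ]
}}

```text
clock: 22.55
position: [0.6016, -0.0273, 0.3183]
tcp_rot: [0.645, 0.764, 0.0, 0.001]
force: [-0.0, 0.7, -0.8]
width: 0.0854
```

Run:
```python
from h import *
s=manip.observe();print(s['position'],s['force'],s['clock'])
c=cap('wrist');save(c,'w10.png');P=cloud(c)
circ(P,.6012,-.0275,.07,.07,.083,.06)
circ(P,.6012,-.0275,.035,.14,.154,.027)
o=np.array([.6012,-.0276]);a=.171
ex=np.array([np.cos(a),np.sin(a)]);ey=np.array([-np.sin(a),np.cos(a)])
Q=P.reshape(-1,3);Q=Q[~np.isnan(Q[:,0])];L=np.c_[(Q[:,:2]-o)@ex,(Q[:,:2]-o)@ey,Q[:,2]]
for sg in(1,-1):
  print([(r,np.median(L[(np.abs(L[:,0])<.006)&(np.abs(sg*L[:,1]-r)<.001),2]).round(4)) for r in (.045,.05,.052,.054,.057,.062,.067,.08)])
```

```text
[ 0.60159143 -0.02730376  0.31831098] [-0.01928263  0.67586488 -0.80394894] 22.55
n 6570 mean [ 0.599 -0.014] fit [ 0.6014 -0.0282  0.0594] bins 36 z 0.0737
n 2605 mean [ 0.6009 -0.0245] fit [ 0.6014 -0.0268  0.0266] bins 36 z 0.1485
[(0.045, np.float64(0.0734)), (0.05, np.float64(0.0736)), (0.052, np.float64(0.0746)), (0.054, np.float64(0.0772)), (0.057, np.float64(0.081)), (0.062, np.float64(0.0872)), (0.067, np.float64(0.0917)), (0.08, np.float64(0.0996))]
[(0.045, np.float64(nan)), (0.05, np.float64(nan)), (0.052, np.float64(nan)), (0.054, np.float64(nan)), (0.057, np.float64(0.0813)), (0.062, np.float64(0.0864)), (0.067, np.float64(0.0918)), (0.08, np.float64(0.0995))]
  return _methods._mean(a, axis=axis, dtype=dtype,
  ret = ret.dtype.type(ret / rcount)
```

View pics/w10.png

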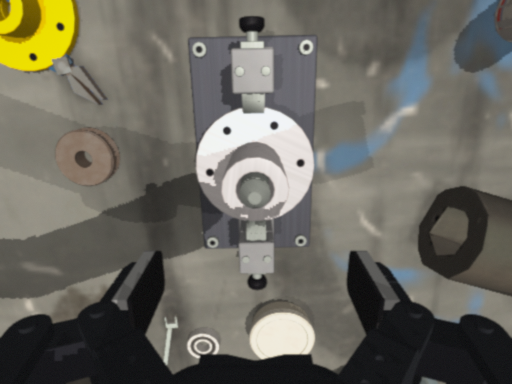

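Both bolts have the same profile over the flange. The flange top is at about 75 mm (locked), and the spacer top is at about 150 mm, just below the groove's lower edge at 151.5 mm. The gripper is clear and touching nothing.

```bash
python3 -c "
from plant import manip
print(manip.finish_job())"
```

```text
the job is handed in; nothing more can be done
None
```

The stand is loaded and the job is handed in at about 22.6 s of the 61 s. The plate sits flange down over the spindle with the spacer on it. I pressed the stack to the bottom stop and held it there for about 2 s. Then I eased it up until the catches took the load, let go and raised the gripper clear.

My last checks, after letting go:
- **Flange:** its top reads 74 mm, or about 75 mm with the depth camera's slight offset. That matches the catches' underside, so the stack is locked.
- **Catches:** both sloped bolts show matching heights where I could see them. Catch_a's nose was measured 53 mm from the axis. Catch_b's nose was hidden from the wrist camera, but its knob was back in its starting position before I released.
- **Groove:** the spacer top reads 148.5 to 150 mm and the groove starts at 151.5 mm. It is clear, by only about 1.5 to 3 mm.
- **Other things:** I touched nothing else on the bench. I didn't measure those objects again, but the ones in the last picture look unmoved.

No check failed. My first move call was refused because a row needs a gripper value, and nothing moved.

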